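Check a photometer: blade in the slot, light cover over the locating pin and held down

TASK

Take the check blade with the rectangular grip out of the rack and push it fully home into the photometer's slot, then let go of it. Then lay the light cover in the channel between the two rails, slide it along until it drops over the locating pin hidden beneath it, press it all the way down against the spring, and finish while still holding it pressed down. Leave the round-gripped blank in the rack and the bottle, jar and beaker alone.

Things in the scene. Friction and masses are not known exactly. Their poses are not given: they have to be found in the camera images.
- reader: Photometer, a fixed off-white housing with a blue foot, 110 (x) x 250 (y) x 60 mm high; origin at the centre of its underside, z up. Its flat top, 60 mm up, carries the blade slot at local y = +80 mm and, centred at local y = -45 mm, a channel 120 mm long along local y between two aluminium rails. The housing itself never moves.
- slot_mouth (a point): Centre of the mouth of the blade slot, on the housing's flat top; axes parallel to the housing's. The slot goes straight down 44 mm and is 29 mm long (local x) by 8 mm wide (local y), without chamfer.
- channel (a point): Middle of the channel, at the top of the sprung seat when it is up (8 mm above the housing's top); axes parallel to the housing's. The channel runs along y; its rails stand at local x = +-24.5 to +-29.5 mm and rise 14 mm above this point, ends open. The cover's centre is 31.5 mm above this point when dropped over the pin on to the raised seat, 25.5 mm when pressed fully down.
- pin_line (a point): Middle of the line on which the top of the pin lies: 10 mm above the channel point. The fixed upright steel pin, 12 mm diameter, domed top, stands at local x = 0 but anywhere from -16 to +16 mm along local y from here; its place is not reported. Seen until the cover hides it; by feel: slide the cover over its top, trying downward, until it drops. Riding on the pin, the cover's centre is 31.5 mm above this point.
- seat (a joint): Sprung aluminium seat, two strips with the pin standing between them, on which the cover rests once it is over the pin: 0 m = up, 0.006 m = fully down. Preload 3.75 N, rising to 12.75 N fully down, then a hard stop.
- rack: Fixed white rack block, 130 (x) x 60 (y) x 50 mm high, origin at the centre of its underside. Two slots, 29 x 8 mm and 42 mm deep, at local x = -30 and +30 mm, y = 0; one holds the check blade, the other the blank (they may be either way round).
- blade_center (a point): Centre of the loose check blade (60 g), upright in the rack. Above this point a rectangular black grip 24 (x) x 18 (y) x 36 mm high: grip it across y; below it a steel leaf 24 (x) x 4 (y) mm reaching 36 mm down. The point is level with the shoulder (underside of the grip), which rests on the rack's top, and on the photometer's slot mouth when fully home.
- blank_center (a point): Centre of the loose blank, in the other rack slot: the same leaf but a round grip of 24 mm diameter and 24 mm height; its shoulder is 6 mm above this point. To be left in place.
- cover_center (a point): Centre of the loose black light cover (about 200 g), standing upright on the bench, 31.5 mm above its underside. Block 44 (x) x 64 (y) x 28 mm high; on it a handle bar 40 (x) x 20 (y) mm, from 28 to 63 mm above the underside: grip it across y. In the middle of the underside a blind square bore 15 x 15 mm, 22 mm deep. Its y goes along the channel, either way round; it is 5 mm narrower than the channel.
- reagent: Loose white bottle with a green cap, 60 mm diameter, 130 mm high, origin at the centre of its underside; bystander.
- jar: Loose amber jar with a white lid, 56 mm diameter, 75 mm high, origin at the centre of its underside; bystander.
- beaker: Loose glass beaker, 66 mm diameter, 85 mm high, origin at the centre of its underside; bystander.

How it is judged (in metres and radians):
On the way, in this order (a step that is already met when the one before it is completed fails the run):
1. the check blade is fully home in the photometer's slot and let go (z of blade_center in the frame of slot_mouth between -0.003 and 0.002 m and x of blade_center in the frame of slot_mouth between -0.005 and 0.005 m and y of blade_center in the frame of slot_mouth between -0.005 and 0.005 m and angle between blade_center's own z axis and vertical below 0.08 rad and contact force between the fingers and blade below 0.2 N), for 0.2 s.
2. the cover has dropped over the pin, between the rails (x of cover_center in the frame of channel between -0.0045 and 0.0045 m and y of cover_center in the frame of channel between -0.0185 and 0.0185 m and angle between cover_center's own z axis and vertical below 0.08 rad and z of cover_center in the frame of channel below 0.0345 m), for 0.1 s.
At the end, for the whole second after the job is handed in: Blade fully in the slot (shoulder within 2 mm of the mouth), upright, not held; cover over the pin between the rails, level, its centre under 28.5 mm above the channel point, seat pressed more than 4.5 of 6 mm, with the robot still holding it down (over 3 N) (all of step 1 and x of cover_center in the frame of channel between -0.0045 and 0.0045 m and y of cover_center in the frame of channel between -0.0185 and 0.0185 m and angle between cover_center's own z axis and vertical below 0.08 rad and z of cover_center in the frame of channel below 0.0285 m and value of joint seat above 0.0045 m and contact force between any of the fingers, the arm and cover above 3 N); the arm keeps its last pose, push and grip.
It fails at once if the blank is disturbed (moved more than 15 mm) (distance of blank_center from where it was at the start of the episode above 0.015 m).
It fails at once if the bottle is disturbed (moved more than 20 mm) (distance of reagent from where it was at the start of the episode above 0.02 m).
It fails at once if the jar is disturbed (moved more than 20 mm) (distance of jar from where it was at the start of the episode above 0.02 m).
It fails at once if the beaker is disturbed (moved more than 20 mm) (distance of beaker from where it was at the start of the episode above 0.02 m).
It also fails if it takes over 72 s, if anything falls off the work surface, if the arm or the gripper's body presses on something with over 40 N, if the wrist force passes 120 N, or if a joint passes its speed limit or range.

ROBOT

A 6-joint arm with a two-finger parallel gripper is mounted at the origin on the work surface. World frame = base frame: x ahead of the robot, y to its left, z up, the work surface at z = 0. Lengths are in m, angles in degrees, forces in N, time in s.
With the tool pointing down it reaches from about 0.35 to 0.875 m from the base axis. Payload 4.2 kg.
Tool frame: the origin (TCP) lies on the centre line of the jaws, within the pads' length; the fingertips stand tip_reach ahead of it and the grasp point (between the pads) is the TCP (tip_reach is the distance from the TCP to the fingertips, in m); z points along the fingers, y is the line along which they close (so a half turn about z gives the same grasp; the last joint's range is limited). The gripper opens to 87 mm and grips with 3 to 60 N. Pads are 19 mm wide; open, the fingers measure 117 mm over their backs; the gripper's body (75 mm by 190 mm) begins 51 mm behind the grasp point.
Start: joints at [83.858, 22.042, 0.453, 0, -68.411, -14.817], TCP at [0.224, 0.584, 0.242] pointing down, gripper open.
Joint ranges: [-179.83, 179.83], [-69.29, 118.12], [-61.27, 80.66], [-181.25, 117.63], [-171.15, -9.14], [-177.46, 177.46]. Speed limits (degrees/s): [159.86, 159.86, 180, 180, 180, 180].

INTERFACE

Orientations are given as a 3x3 rotation matrix whose columns are the frame's x, y, z axes.
In Python, from station import sense, capture, finish_job, tip_reach gives the robot as it stands.
- The arm moves only by the tool arm_command, never from a script. Its argument "deltas" is a list of rows, each a list of 7 numbers: the turn, a rotation vector about the tool's x, y, z in rad, then the shift along the tool's x, y, z in cm, then the closure, from -1 (fully open) to 1 (shut), so that 0 is half open. In form: [[rx, ry, rz, dx, dy, dz, hand], ...]. A call has 1 to 8 rows; each row is the pose to reach, as a shift and turn from the pose commanded when the call began, along the tool's axes at that moment; what a row does not reach only later rows make up. A row lasts 1/12 s, in which the tool goes at most 41.7 mm and 7.16 degrees, less where a joint would pass 70% of its speed; a pose out of reach is approached as far as the arm can. A call with a gripper value outside its range is refused whole. The fingers move at their own pace and stop on an object; the grip force is fixed at half the most. Time passes only in rows, so rows that repeat a pose let the fingers close. It gives the time, the measured TCP pose, the force, the opening and the grip force at its end, in the units of the state.
- sense(): the state, without advancing time (a new reading comes with each control period).
- capture(name): name is "scene" or "top" or "wrist"; returns a dict with "pixels" (420x560x3 uint8, blue, green, red), "fovy" (degrees; the focal length in pixels is half the picture's height over the tangent of half this angle, whatever the lens; pixels are square), "cx", "cy" (the principal point, pixels), "rvec" (rotation vector, rad) and "tvec" (3), from world to camera coordinates, as OpenCV has them. Camera axes: x right, y down, z forward; pixel columns grow to the right and rows downward; lengths in m; the calibration is good to about 2 mm. A picture is of the moment at which its call begins. There is no depth.
- finish_job(): hands the job in; it is judged then, once.
The state is a dict: "time_s": time; "joints": joint angles; "joint_velocities": joint speeds; "effort": joint torques, N m; "tcp_pos": TCP position; "ee_rot": TCP orientation; "wrist_force": force on the tool from outside, world axes, zero at the start; "moment": the same for the moment, N m; "gripper_width": opening from 0.0 (shut) to 1.0 (fully open); "gripper_force": force on a finger pad.
Only numpy, scipy, OpenCV 4.12 (cv2) and the standard library are available. Lean on these libraries where they do the work, as an engineer would, in place of code of your own. Each camera call takes 0.05 s, during which the arm holds its last target. There are 200 camera calls.

## Working session

There is one attempt and no reset: what is moved stays moved. The work goes in short steps, Python scripts to look and compute and a tool call to move; the robot and the scene stay as the last step left them, time stands still between calls to the robot, and variables do not carry over. Pictures are saved under pics/ and viewed, at most 10 in all, crops included, and the job is handed in when it is done.

Besides the shell and the picture viewer there is one more tool, called after "Request:" by a JSON object that holds its "name" and its "arguments", one argument or row to a line. arm_command: Moves the arm, as the interface text tells. Its arguments: {"type":"object","properties":{"deltas":{"type":"array"}},"required":["deltas"]}

```bash
mkdir -p pics; ls; python3 - <<'E'
from station import *
import cv2,json
for n in("scene","top"):
    c=capture(n);cv2.imwrite(f"pics/{n}0.png",c["pixels"]);print(n,{k:v for k,v in c.items() if k!="pixels"})
s=sense();print(s,tip_reach)
E
```

```text
pics
scene {'fovy': 53.94498764346941, 'cx': 281.0455175587939, 'cy': 214.2608950353481, 'rvec': array([ 2.09406443,  0.56128937, -0.32686725]), 'tvec': array([-0.5296899 , -0.09998379,  1.55161572])}
top {'fovy': 55.815738551193185, 'cx': 278.52825398847085, 'cy': 204.3425674714496, 'rvec': array([ 2.18133333, -2.12625285,  0.11232839]), 'tvec': array([-0.01345924,  0.60704633,  1.20502833])}
{'time_s': 0.1, 'joints': array([ 8.38589442e+01,  2.20858416e+01,  3.88551845e-01, -2.54803385e-02,
       -6.84105904e+01, -1.48169502e+01]), 'joint_velocities': array([ 0.10499466, -0.07375191,  0.20483121,  0.02259847,  0.0431467 ,
       -0.01147539]), 'effort': array([ 3.31456658e-05, -3.91687524e+01,  1.87937450e+01,  4.23181459e+00,
        1.34889671e-02, -7.16981094e-05]), 'tcp_pos': array([0.22335164, 0.58320101, 0.24058039]), 'ee_rot': array([[ 9.33784180e-01, -3.57836177e-01, -6.12562227e-04],
       [-3.57836692e-01, -9.33782395e-01, -1.82778881e-03],
       [ 8.20491370e-05,  1.92595752e-03, -9.99998142e-01]]), 'wrist_force': array([ 0.27307062, -0.0141222 , -0.46377234]), 'moment': array([-0.02023028,  0.01664289, -0.03646209]), 'gripper_force': 0.0, 'gripper_width': 1.002364348462792} 0.019
```

View pics/top0.png

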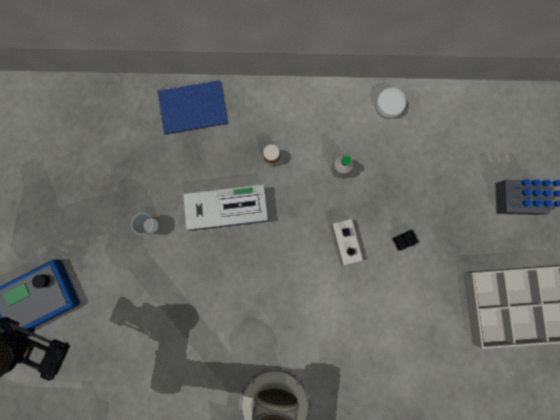

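View pics/scene0.png

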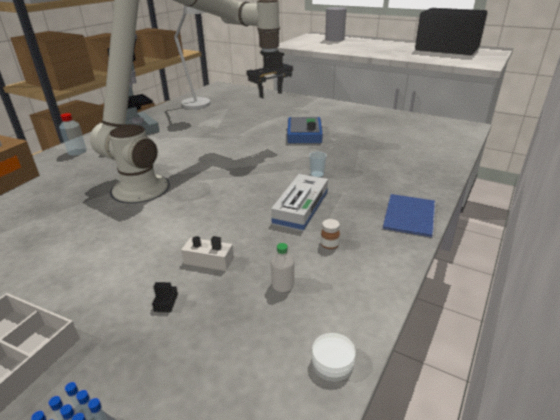

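The top view shows the photometer at about (225,207), the rack at (347,242), the cover at (405,240), the beaker at (145,224), the jar at (272,154) and the bottle at (344,163). I'll enlarge that region.

```bash
cat > h.py <<'E'
import cv2,numpy as np
from station import *
def cal(c):
    f=c["pixels"].shape[0]/2/np.tan(np.radians(c["fovy"]/2))
    return np.array([[f,0,c["cx"]],[0,f,c["cy"]],[0,0,1]]),cv2.Rodrigues(c["rvec"])[0],c["tvec"]
def world(c,u,v,z):
    K,R,t=cal(c);d=R.T@np.linalg.solve(K,[u,v,1]);o=-R.T@t
    return o+d*(z-o[2])/d[2]
def pix(c,P):
    K,R,t=cal(c);p=K@(R@np.asarray(P,float)+t);return p[:2]/p[2]
E
python3 - <<'E'
from h import *
c=capture("top");p=c["pixels"]
cv2.imwrite("pics/crop1.png",cv2.resize(p[140:275,175:435],None,fx=3,fy=3,interpolation=cv2.INTER_CUBIC))
for n,u,v,z in(("readerL",184,200,.06),("reader",225,207,.06),("rackA",346,232,.086),("rackB",351,252,.086),("cover",405,240,.063),("beaker",145,224,.08),("jar",272,152,.07),("bot",346,160,.13)):print(n,world(c,u,v,z).round(3))
E
```

```text
readerL [0.611 0.293 0.06 ]
reader [0.592 0.166 0.06 ]
rackA [ 0.523 -0.201  0.086]
rackB [ 0.465 -0.216  0.086]
cover [ 0.505 -0.383  0.063]
beaker [0.532 0.402 0.08 ]
jar [0.766 0.026 0.07 ]
bot [ 0.731 -0.193  0.13 ]
```

View pics/crop1.png

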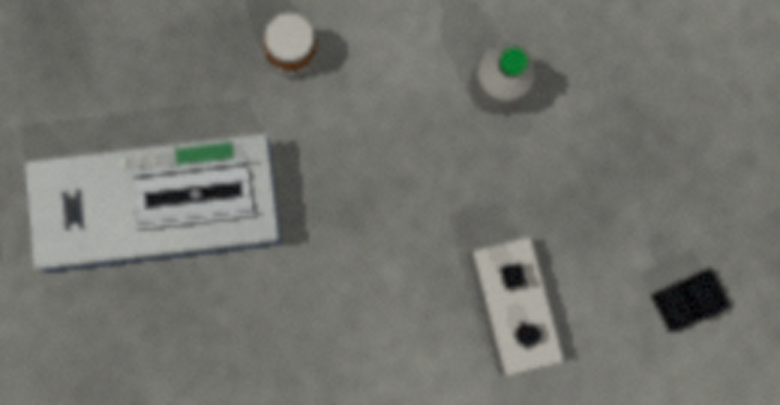

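Crop view: the slot is at crop (73,210), on the +y end. The pin is at about (195,193). The square grip is the upper one at (513,277), the round grip is at (529,334), and the cover is at (692,300). Next I compute rough poses.

```bash
python3 - <<'E'
from h import *
c=capture("top")
W=lambda x,y,z:world(c,175+(x+.5)/3-.5,140+(y+.5)/3-.5,z)
cor=[W(*q,.06) for q in((27,163),(267,135),(278,240),(36,268))]
m=sum(cor)/4;print("reader",m.round(4),"yaw ydir",[np.degrees(np.arctan2(-(a-b)[0],(a-b)[1])).round(2) for a,b in((cor[0],cor[1]),(cor[3],cor[2]))])
print("slot",W(73,210,.06).round(4),"pin",W(195,193,.078).round(4))
print([np.linalg.norm(cor[i]-cor[i-1]).round(3) for i in range(4)])
r=[W(*q,.05) for q in((474,250),(529,238),(563,363),(507,376))]
print("rack",(sum(r)/4).round(4),[np.degrees(np.arctan2((a-b)[1],(a-b)[0])).round(2) for a,b in((r[0],r[3]),(r[1],r[2]))])
print("blade",W(513,277,.086).round(4),"blank",W(529,334,.074).round(4))
k=[W(*q,.028) for q in((653,294),(715,270),(732,304),(672,331))]
print("cover",(sum(k)/4).round(4),[np.linalg.norm(k[i]-k[i-1]).round(3) for i in range(4)],[np.degrees(np.arctan2((a-b)[1],(a-b)[0])).round(2) for a,b in((k[0],k[1]),(k[3],k[2]))])
s=sense();print(s["tcp_pos"])
w=capture("wrist");K,R,t=cal(w)
print("wristcam in tool",s["ee_rot"].T@(-R.T@t-s["tcp_pos"]),(s["ee_rot"].T@R.T).round(3),w["fovy"])
E
```

```text
reader [0.5929 0.1648 0.06  ] yaw ydir [np.float64(8.13), np.float64(8.07)]
slot [0.5818 0.2454 0.06  ] pin [0.6003 0.119  0.078 ]
[np.float64(0.109), np.float64(0.249), np.float64(0.109), np.float64(0.248)]
rack [ 0.4957 -0.2113  0.05  ] [np.float64(15.27), np.float64(15.5)]
blade [ 0.5235 -0.2003  0.086 ] blank [ 0.4679 -0.2184  0.074 ]
cover [ 0.5078 -0.3953  0.028 ] [np.float64(0.042), np.float64(0.07), np.float64(0.039), np.float64(0.069)] [np.float64(112.41), np.float64(115.33)]
[0.22344115 0.58333207 0.24087117]
wristcam in tool [ 0.07018524  0.00161101 -0.14276655] [[ 0.001 -0.965 -0.262]
 [ 1.     0.001  0.002]
 [-0.001 -0.262  0.965]] 59.7559513576581
```

```bash
cat >> h.py <<'E'
from scipy.spatial.transform import Rotation as Ro
def go(x,y,z,th):
    """print rz(rad) and shift (cm) in the tool axes to reach the tool-down pose with tool x at th deg"""
    s=sense();R=s["ee_rot"];a=np.radians(th)
    T=np.array([[np.cos(a),np.sin(a),0],[np.sin(a),-np.cos(a),0],[0,0,-1]])
    print("rv",Ro.from_matrix(R.T@T).as_rotvec().round(4),"d",(R.T@(np.array([x,y,z])-s["tcp_pos"])*100).round(2))
E
python3 -c "
from h import *
go(.5235,-.2025,.2,-164.6)"
```

```text
rv [ 3.0000e-04 -1.3000e-03  2.5069e+00] d [56.14 62.65  4.17]
```

Request:
{"name": "arm_command", "arguments": {
  "deltas": [
    [0,0,2.5,56.1,62.6,4,-1],
    [0,0,2.5,56.1,62.6,4,-1],
    [0,0,2.5,56.1,62.6,4,-1],
    [0,0,2.5,56.1,62.6,4,-1],
    [0,0,2.5,56.1,62.6,4,-1],
    [0,0,2.5,56.1,62.6,4,-1],
    [0,0,2.5,56.1,62.6,4,-1],
    [0,0,2.5,56.1,62.6,4,-1]
  ]
}}

```text
time_s: 0.92
tcp_pos: [0.3425, 0.2706, 0.2258]
ee_rot: [[0.198, -0.98, 0.0], [-0.98, -0.198, 0.001], [-0.0, -0.0, -1.0]]
wrist_force: [0.4, -0.5, -0.1]
gripper_width: 1.001
gripper_force: 0.0
```

```bash
python3 -c "
from h import *
print(sense()['joints'].round(1),sense()['tcp_pos']);go(.5235,-.2025,.2,-164.6)"
```

```text
[ 59.8   4.1 -25.9   0.  -60.  -48.4] [0.34246927 0.27057484 0.22582006]
rv [-0.0000e+00  7.0000e-04  1.5015e+00] d [49.96 -8.37  2.56]
```

Request:
{"name": "arm_command", "arguments": {
  "deltas": [
    [0,0,1.5,50,-8.4,2.5,-1],
    [0,0,1.5,50,-8.4,2.5,-1],
    [0,0,1.5,50,-8.4,2.5,-1],
    [0,0,1.5,50,-8.4,2.5,-1],
    [0,0,1.5,50,-8.4,2.5,-1],
    [0,0,1.5,50,-8.4,2.5,-1],
    [0,0,1.5,50,-8.4,2.5,-1],
    [0,0,1.5,50,-8.4,2.5,-1]
  ]
}}

```text
time_s: 1.58
tcp_pos: [0.4635, -0.0397, 0.2095]
ee_rot: [[-0.718, -0.696, 0.001], [-0.696, 0.718, 0.0], [-0.001, -0.0, -1.0]]
wrist_force: [0.6, 1.1, 0.3]
gripper_width: 1.002
gripper_force: 0.0
```

```bash
python3 -c "
from h import *
go(.5235,-.2025,.2,-164.6)"
```

```text
rv [-2.00e-04  9.00e-04  5.01e-01] d [  7.02 -15.87   0.96]
```

Request:
{"name": "arm_command", "arguments": {
  "deltas": [
    [0,0,0.5,7,-15.9,1,-1],
    [0,0,0.5,7,-15.9,1,-1],
    [0,0,0.5,7,-15.9,1,-1],
    [0,0,0.5,7,-15.9,1,-1],
    [0,0,0.5,7,-15.9,1,-1],
    [0,0,0.5,7,-15.9,1,-1],
    [0,0,0.5,7,-15.9,1,-1],
    [0,0,0.5,7,-15.9,1,-1]
  ]
}}

```text
time_s: 2.25
tcp_pos: [0.5241, -0.1993, 0.1993]
ee_rot: [[-0.962, -0.273, -0.0], [-0.273, 0.962, 0.0], [0.0, 0.0, -1.0]]
wrist_force: [0.2, 0.2, -0.4]
gripper_width: 1.001
gripper_force: 0.0
```

```bash
python3 -c "
from h import *
c=capture('wrist');cv2.imwrite('pics/w1.png',c['pixels'])
go(.5235,-.2025,.2,-164.6)
for P in((.5235,-.2025,.086),(.468,-.219,.08),(.4957,-.2113,.05)):print(pix(c,P))"
```

```text
rv [0.0001 0.0001 0.0089] d [ 0.16 -0.32 -0.04]
[280.9349906  207.82509759]
[279.94760645 126.10980638]
[280.19823825 160.73786129]
```

View pics/w1.png

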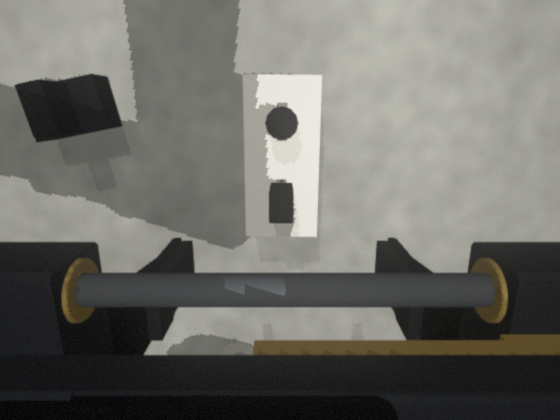

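The grip's top is centred near (281,206), against (281,208) predicted, and the rack edges line up vertically, so the position is good. Descending.

Request:
{"name": "arm_command", "arguments": {
  "deltas": [
    [0,0,0.008,0.1,-0.2,4,-1],
    [0,0,0.008,0.1,-0.2,8,-1],
    [0,0,0.008,0.1,-0.2,10,-1],
    [0,0,0.008,0.1,-0.2,10,-1],
    [0,0,0.008,0.1,-0.2,10,-1]
  ]
}}

```text
time_s: 2.72
tcp_pos: [0.524, -0.2014, 0.0994]
ee_rot: [[-0.964, -0.267, -0.001], [-0.267, 0.964, -0.0], [0.001, -0.0, -1.0]]
wrist_force: [-0.4, -0.8, 0.8]
gripper_width: 1.003
gripper_force: 0.0
```

```bash
python3 -c "
from h import *
go(.5235,-.2025,.072,-164.6)"
```

```text
rv [-0.     -0.0014  0.0016] d [ 0.08 -0.1   2.74]
```

Now descend the rest, close and hold.

Request:
{"name": "arm_command", "arguments": {
  "deltas": [
    [0,0,0,0.05,-0.1,2.75,-1],
    [0,0,0,0.05,-0.1,2.75,-1],
    [0,0,0,0.05,-0.1,2.75,1],
    [0,0,0,0.05,-0.1,2.75,1],
    [0,0,0,0.05,-0.1,2.75,1],
    [0,0,0,0.05,-0.1,2.75,1],
    [0,0,0,0.05,-0.1,2.75,1],
    [0,0,0,0.05,-0.1,2.75,1]
  ]
}}

```text
time_s: 3.38
tcp_pos: [0.5242, -0.2035, 0.0724]
ee_rot: [[-0.964, -0.265, 0.001], [-0.265, 0.964, -0.0], [-0.001, -0.0, -1.0]]
wrist_force: [-0.1, 0.2, 0.7]
gripper_width: 0.632
gripper_force: 0.0
```

Request:
{"name": "arm_command", "arguments": {
  "deltas": [
    [0,0,0,0,0,0,1],
    [0,0,0,0,0,0,1]
  ]
}}

```text
time_s: 3.55
tcp_pos: [0.5239, -0.2035, 0.0719]
ee_rot: [[-0.964, -0.265, 0.0], [-0.265, 0.964, -0.0], [-0.0, -0.0, -1.0]]
wrist_force: [-0.3, -0.1, 0.2]
gripper_width: 0.481
gripper_force: 0.0
```

```bash
python3 -c "
from h import *
print(sense()['gripper_width']*87,sense()['wrist_force'])
go(.5235,-.2025,.19,-164.6)"
```

```text
41.806830899630086 [-0.34719446 -0.07474495  0.20296484]
rv [-0.0001  0.0001 -0.0011] d [ 1.000e-02  1.100e-01 -1.181e+01]
```

Request:
{"name": "arm_command", "arguments": {
  "deltas": [
    [0,0,0,0,0.08,0,1],
    [0,0,0,0,0.08,0,1],
    [0,0,0,0,0.08,0,1],
    [0,0,0,0,0.08,0,1],
    [0,0,0,0,0.08,0,1],
    [0,0,0,0,0.08,0,1],
    [0,0,0,0,0.08,0,1]
  ]
}}

```text
time_s: 4.13
tcp_pos: [0.5237, -0.2026, 0.0717]
ee_rot: [[-0.964, -0.265, -0.0], [-0.265, 0.964, 0.0], [0.0, 0.0, -1.0]]
wrist_force: [-0.3, -0.6, -1.2]
gripper_width: 0.203
gripper_force: 30.0
```

```bash
python3 -c "
from h import *
s=sense();print(s['gripper_width']*87,s['gripper_force'],s['wrist_force'],s['moment'])
go(.5235,-.2025,.18,-164.6)"
```

```text
17.66906527510106 30.000088778324425 [-0.34610309 -0.6053242  -1.16647637] [ 0.12995577 -0.13899106  0.00983551]
rv [ 0.0001 -0.0001 -0.0011] d [ 1.000e-02  2.000e-02 -1.083e+01]
```

Request:
{"name": "arm_command", "arguments": {
  "deltas": [
    [0,0,0,0,0,-3,1],
    [0,0,0,0,0,-7,1],
    [0,0,0,0,0,-11,1],
    [0,0,0,0,0,-11.8,1],
    [0,0,0,0,0,-11.8,1],
    [0,0,0,0,0,-11.8,1]
  ]
}}

```text
time_s: 4.63
tcp_pos: [0.5233, -0.2024, 0.1896]
ee_rot: [[-0.964, -0.264, 0.0], [-0.264, 0.964, 0.001], [-0.001, 0.001, -1.0]]
wrist_force: [-1.0, 0.5, -0.6]
gripper_width: 0.206
gripper_force: 30.0
```

```bash
python3 -c "
from h import *
s=sense();print(s['gripper_width']*87,s['gripper_force'],s['wrist_force'])
go(.5817,.2447,.19,-171.9)"
```

```text
17.894297450168146 29.999839668162167 [-1.01394236  0.49151266 -0.57227866]
rv [0.0007 0.0005 0.1259] d [-17.44  41.58  -0.  ]
```

Request:
{"name": "arm_command", "arguments": {
  "deltas": [
    [0,0,0.13,-17.4,41.6,0,1],
    [0,0,0.13,-17.4,41.6,0,1],
    [0,0,0.13,-17.4,41.6,0,1],
    [0,0,0.13,-17.4,41.6,0,1],
    [0,0,0.13,-17.4,41.6,0,1],
    [0,0,0.13,-17.4,41.6,0,1],
    [0,0,0.13,-17.4,41.6,0,1],
    [0,0,0.13,-17.4,41.6,0,1]
  ]
}}

```text
time_s: 5.3
tcp_pos: [0.5645, 0.1256, 0.1871]
ee_rot: [[-0.991, -0.137, -0.005], [-0.137, 0.991, -0.002], [0.005, -0.001, -1.0]]
wrist_force: [0.7, 0.2, -1.3]
gripper_width: 0.206
gripper_force: 30.0
```

```bash
python3 -c "
from h import *
go(.5817,.2447,.17,-171.9)"
```

```text
rv [-0.0013 -0.0048 -0.0036] d [-3.35 11.57  1.68]
```

Request:
{"name": "arm_command", "arguments": {
  "deltas": [
    [0,0,0,-3,11,1.7,1],
    [0,0,0,-3,11,1.7,1],
    [0,0,0,-3,11,1.7,1],
    [0,0,0,-3,11,1.7,1],
    [0,0,0,-3,11,1.7,1],
    [0,0,0,-3,11,1.7,1]
  ]
}}

```text
time_s: 5.8
tcp_pos: [0.5795, 0.2363, 0.1706]
ee_rot: [[-0.991, -0.137, -0.004], [-0.137, 0.991, -0.003], [0.004, -0.002, -1.0]]
wrist_force: [0.7, -0.8, -0.9]
gripper_width: 0.204
gripper_force: 30.0
```

```bash
python3 -c "
from h import *
c=capture('wrist');cv2.imwrite('pics/w2.png',c['pixels'])
go(.5817,.2447,.13,-171.9)
s=sense();print(s['tcp_pos'])
a=np.radians(8.1);ex=np.array([np.cos(a),np.sin(a),0]);ey=np.array([-np.sin(a),np.cos(a),0]);S=np.array([.5817,.2447,.06])
for i,j in((-1,-1),(1,-1),(1,1),(-1,1)):print('slot',pix(c,S+.0145*i*ex+.004*j*ey).round(1))
B=s['tcp_pos']-[0,0,.0217+.036]
for i,j in((-1,-1),(1,-1),(1,1),(-1,1)):print('leaf',pix(c,B+.012*i*ex+.002*j*ey).round(1))
"
```

```text
rv [-0.0014 -0.0029 -0.0044] d [-0.32  0.86  4.13]
[0.5797951  0.23581191 0.17130846]
slot [291.3 196.3]
slot [291.2 234.7]
slot [302.1 234.7]
slot [302.5 196.3]
leaf [281.5 217.2]
leaf [281.6 256.3]
leaf [288.4 256.3]
leaf [288.5 217.2]
```

View pics/w2.png

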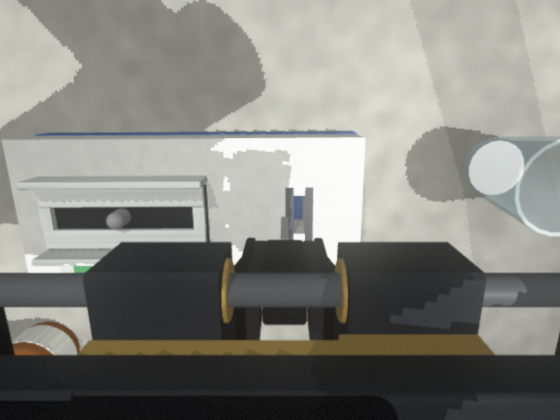

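```bash
python3 -c "
from h import *
p=cv2.imread('pics/w2.png')
cv2.imwrite('pics/w2c.png',cv2.resize(p[170:270,225:375],None,fx=5,fy=5,interpolation=cv2.INTER_CUBIC))"
```

```text
(no output)
```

View pics/w2c.png

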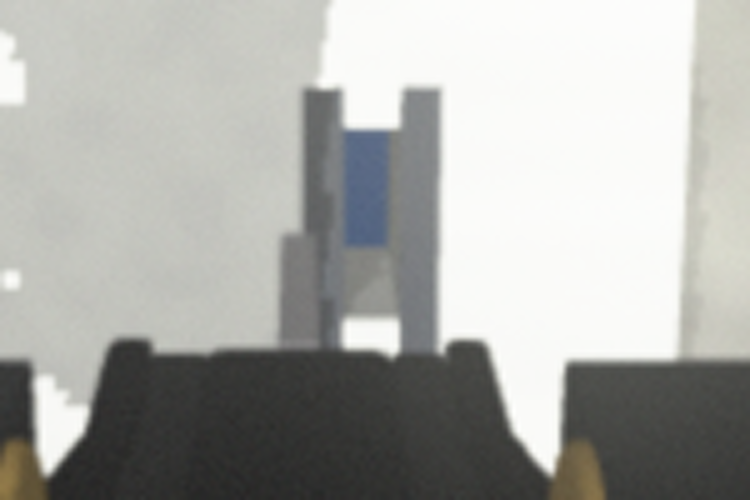

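The slot mouth spans columns 293.4–305.4 and rows 196–233. The leaf's lower end starts at about (281–289, 217), where the calibration predicted it. I compute the correction from these.

```bash
python3 -c "
from h import *
c=capture('wrist')
S=world(c,299.4,214.6,.06);print(S)
print(pix(c,[.5817,.2447,.06]))
go(S[0],S[1],.13,-171.9)"
```

```text
[0.58126688 0.24610558 0.06      ]
[297.39480326 214.90977015]
rv [-0.0009 -0.0019 -0.0049] d [-0.27  1.03  4.19]
```

Request:
{"name": "arm_command", "arguments": {
  "deltas": [
    [0.001,0.002,0.004,-0.3,1.0,2,1],
    [0.001,0.002,0.004,-0.3,1.0,4.2,1],
    [0.001,0.002,0.004,-0.3,1.0,4.2,1],
    [0.001,0.002,0.004,-0.3,1.0,4.2,1],
    [0.001,0.002,0.004,-0.3,1.0,4.2,1],
    [0.001,0.002,0.004,-0.3,1.0,4.2,1]
  ]
}}

```text
time_s: 6.4
tcp_pos: [0.583, 0.2471, 0.1326]
ee_rot: [[-0.991, -0.133, 0.001], [-0.133, 0.991, 0.0], [-0.001, -0.0, -1.0]]
wrist_force: [0.0, 0.6, 0.2]
gripper_width: 0.204
gripper_force: 30.0
```

```bash
python3 -c "
from h import *
c=capture('wrist');c=capture('wrist');p=c['pixels']
S=np.array([.5813,.2457,.06]);go(*S[:2],.13,-171.9);print(pix(c,S))
cv2.imwrite('pics/w3.png',cv2.resize(p[150:270,225:375],None,fx=5,fy=5,interpolation=cv2.INTER_CUBIC))
"
```

```text
rv [ 0.0001  0.0004 -0.0078] d [ 0.17 -0.15  0.24]
[283.38481258 224.72391342]
```

View pics/w3.png

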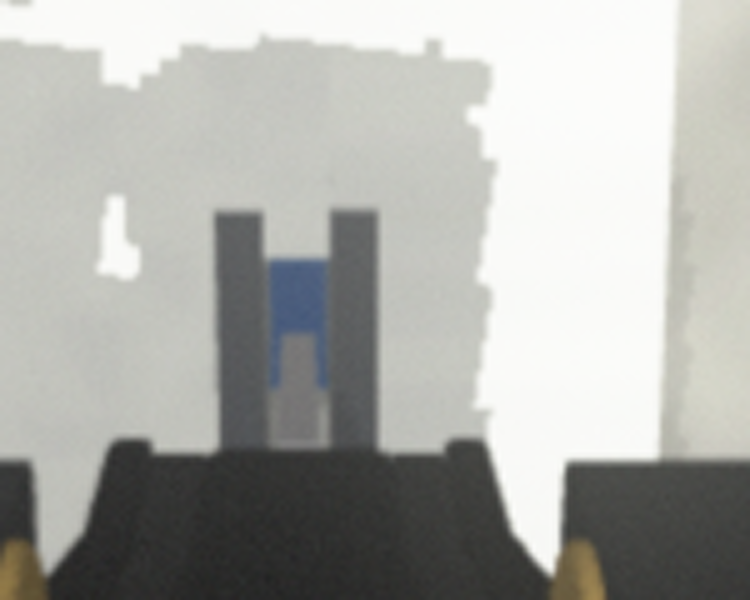

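```bash
python3 -c "
from h import *
c=capture('wrist');s=sense();z=s['tcp_pos'][2]
for n,P in (('slot',world(c,284.6,201.6,.06)),('leaf',world(c,284.7,216.6,z-.0577))):print(n,(s['ee_rot'].T@(P-s['tcp_pos'])*1000).round(2))
print(z)"
```

```text
slot [16.51 -0.69 72.06]
leaf [11.37 -0.64 57.7 ]
0.1320591541676358
```

Request:
{"name": "arm_command", "arguments": {
  "deltas": [
    [0,0,-0.005,0.22,0,0,1],
    [0,0,-0.005,0.22,0,0.5,1],
    [0,0,-0.005,0.22,0,1,1],
    [0,0,-0.005,0.22,0,1.5,1],
    [0,0,-0.005,0.22,0,2,1],
    [0,0,-0.005,0.22,0,2.5,1],
    [0,0,-0.005,0.22,0,2.5,1]
  ]
}}

```text
time_s: 7.13
tcp_pos: [0.5791, 0.2466, 0.104]
ee_rot: [[-0.99, -0.138, -0.004], [-0.138, 0.99, -0.003], [0.005, -0.002, -1.0]]
wrist_force: [-0.7, 0.1, -0.2]
gripper_width: 0.203
gripper_force: 30.0
```

```bash
python3 -c "
from h import *
s=sense();print(s['tcp_pos'],s['wrist_force'],s['moment'])
go(.5813,.2457,.0815,-171.9)"
```

```text
[0.57910939 0.24660896 0.10402825] [-0.73857654  0.05374064 -0.23146188] [ 0.03166039 -0.13584491 -0.04693376]
rv [-0.0021 -0.0048 -0.0029] d [-0.22 -0.12  2.25]
```

Request:
{"name": "arm_command", "arguments": {
  "deltas": [
    [0,0,0,-0.05,0,0.5,1],
    [0,0,0,-0.05,0,1,1],
    [0,0,0,-0.05,0,1.5,1],
    [0,0,0,-0.05,0,1.8,1],
    [0,0,0,-0.05,0,2.0,1],
    [0,0,0,-0.05,0,2.0,1]
  ]
}}

```text
time_s: 7.63
tcp_pos: [0.5801, 0.2469, 0.0851]
ee_rot: [[-0.99, -0.138, -0.003], [-0.138, 0.99, -0.002], [0.003, -0.001, -1.0]]
wrist_force: [-0.5, 0.3, 0.0]
gripper_width: 0.208
gripper_force: 30.0
```

```bash
python3 -c "
from h import *
s=sense();print(s['tcp_pos'],s['wrist_force'],s['moment'])
go(.5813,.2457,.0815,-171.9)"
```

```text
[0.58010089 0.24693327 0.08513733] [-0.51974723  0.32337535  0.02891731] [-0.05956916 -0.15091872  0.01392889]
rv [-0.0015 -0.0029 -0.0026] d [-0.1  -0.14  0.36]
```

Free so far. I'll press the last few millimetres until it bottoms.

Request:
{"name": "arm_command", "arguments": {
  "deltas": [
    [0,0,0,0,0,0.2,1],
    [0,0,0,0,0,0.35,1],
    [0,0,0,0,0,0.5,1],
    [0,0,0,0,0,0.5,1]
  ]
}}

```text
time_s: 7.97
tcp_pos: [0.5805, 0.2472, 0.0817]
ee_rot: [[-0.99, -0.139, -0.001], [-0.139, 0.99, -0.001], [0.001, -0.001, -1.0]]
wrist_force: [-1.3, 0.1, 3.9]
gripper_width: 0.202
gripper_force: 30.0
```

Request:
{"name": "arm_command", "arguments": {
  "deltas": [
    [0,0,0,0,0,0,0],
    [0,0,0,0,0,0,0],
    [0,0,0,0,0,0,0],
    [0,0,0,0,0,0,0],
    [0,0,0,0,0,0,0],
    [0,0,0,0,0,-3,0],
    [0,0,0,0,0,-7,0],
    [0,0,0,0,0,-10,0]
  ]
}}

```text
time_s: 8.63
tcp_pos: [0.581, 0.2472, 0.1828]
ee_rot: [[-0.99, -0.139, -0.001], [-0.139, 0.99, -0.002], [0.001, -0.001, -1.0]]
wrist_force: [0.9, 0.9, 1.0]
gripper_width: 0.498
gripper_force: 0.0
```

```bash
python3 -c "
from h import *
c=capture('wrist');p=c['pixels'];cv2.imwrite('pics/w4.png',p)
print(pix(c,[.5805,.2465,.096]),pix(c,[.600,.119,.078]))
go(.505,-.395,.20,-156)"
```

```text
[284.71664056 219.84549942] [102.32295515 214.03227856]
rv [ 0.001   0.0117 -0.2783] d [ 16.86 -62.63  -1.33]
```

View pics/w4.png

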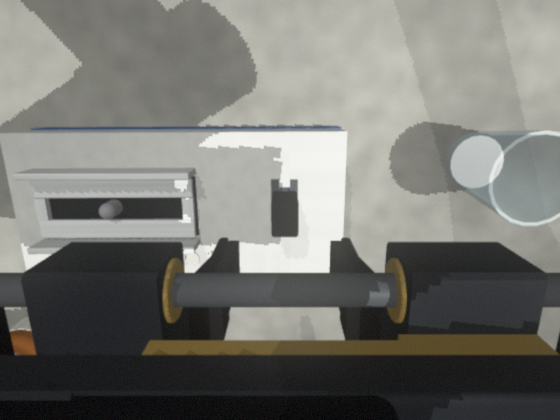

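The blade sits flush at (285,210) between the slot strips. The pin top is at about (113,208) in the channel. Next: compute the pin position, then go to the cover.

```bash
python3 -c "
from h import *
c=capture('wrist')
print('tcp',sense()['tcp_pos'],'pin',world(c,114,208,.076),'ch ends',world(c,42,210,.07),world(c,190,210,.07))
print('rail tops y',world(c,110,171,.082),world(c,110,247,.082), 'blade top',world(c,285,213,.096))"
```

```text
tcp [0.58370914 0.24888745 0.18760281] pin [0.60220895 0.12537066 0.076     ] ch ends [0.61349715 0.06957485 0.07      ] [0.59791991 0.17900141 0.07      ]
rail tops y [0.57355289 0.12478535 0.082     ] [0.63054252 0.12559672 0.082     ] blade top [0.5823378  0.24843859 0.096     ]
```

Request:
{"name": "arm_command", "arguments": {
  "deltas": [
    [0,0,-0.28,17,-62,-1.5,-1],
    [0,0,-0.28,17,-62,-1.5,-1],
    [0,0,-0.28,17,-62,-1.5,-1],
    [0,0,-0.28,17,-62,-1.5,-1],
    [0,0,-0.28,17,-62,-1.5,-1],
    [0,0,-0.28,17,-62,-1.5,-1],
    [0,0,-0.28,17,-62,-1.5,-1],
    [0,0,-0.28,17,-62,-1.5,-1]
  ]
}}

```text
time_s: 9.4
tcp_pos: [0.5369, -0.0851, 0.1889]
ee_rot: [[-0.913, -0.407, -0.002], [-0.407, 0.913, -0.001], [0.002, -0.0, -1.0]]
wrist_force: [1.2, -0.7, 0.5]
gripper_width: 0.97
gripper_force: 0.0
```

```bash
python3 -c "
from h import *
go(.505,-.385,.20,-156)"
```

```text
rv [-0.0003 -0.0022  0.0002] d [ 15.12 -26.1   -1.07]
```

Request:
{"name": "arm_command", "arguments": {
  "deltas": [
    [0,0,0,15,-25.5,-1,-1],
    [0,0,0,15,-25.5,-1,-1],
    [0,0,0,15,-25.5,-1,-1],
    [0,0,0,15,-25.5,-1,-1],
    [0,0,0,15,-25.5,-1,-1],
    [0,0,0,15,-25.5,-1,-1],
    [0,0,0,15,-25.5,-1,-1],
    [0,0,0,15,-25.5,-1,-1]
  ]
}}

```text
time_s: 10.07
tcp_pos: [0.503, -0.3829, 0.1987]
ee_rot: [[-0.916, -0.401, -0.002], [-0.401, 0.916, -0.003], [0.003, -0.001, -1.0]]
wrist_force: [1.5, -0.5, 0.2]
gripper_width: 0.999
gripper_force: 0.0
```

Request:
{"name": "arm_command", "arguments": {
  "deltas": [
    [0,0,0,0,0,0,-1],
    [0,0,0,0,0,0,-1],
    [0,0,0,0,0,0,-1],
    [0,0,0,0,0,0,-1],
    [0,0,0,0,0,0,-1]
  ]
}}

```text
time_s: 10.48
tcp_pos: [0.5049, -0.3758, 0.1997]
ee_rot: [[-0.913, -0.409, -0.002], [-0.409, 0.913, -0.001], [0.002, -0.0, -1.0]]
wrist_force: [-0.4, -0.1, 0.3]
gripper_width: 0.998
gripper_force: 0.0
```

```bash
python3 -c "
from h import *
c=capture('wrist');p=c['pixels']
cv2.imwrite('pics/w5.png',cv2.convertScaleAbs(p,alpha=1.6,beta=40))
g=cv2.cvtColor(p,6)
print(sense()['tcp_pos']);go(.5078,-.395,.20,-156);print(pix(c,(.5078,-.395,.063)),pix(c,(.5078,-.395,.028)))"
```

```text
[ 0.50491787 -0.37596023  0.19978608]
rv [-0.0006 -0.0019  0.0019] d [ 0.51 -1.86 -0.02]
[260.80504103 195.57136867] [263.27404743 186.22400516]
```

View pics/w5.png

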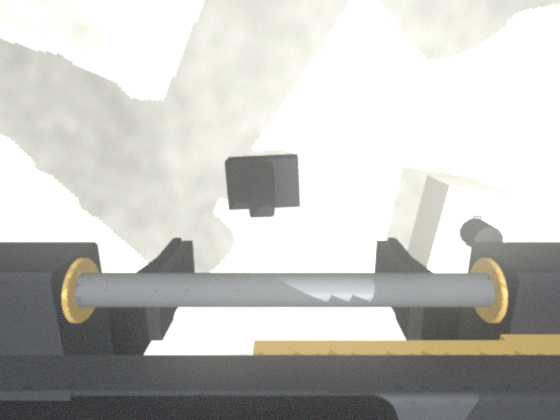

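The cover block spans columns 225–299 and rows 155–209, with the handle at columns 248–275 down to row 216. It's slightly rotated relative to the tool, so I'll extract the edges numerically.

```bash
python3 -c "
from h import *
c=capture('wrist');p=c['pixels'];g=p.max(2)
m=np.zeros(g.shape,np.uint8);m[140:232,205:320]=(g[140:232,205:320]<45)*255
n,l,st,ce=cv2.connectedComponentsWithStats(m);k=1+st[1:,4].argmax();print(st[k])
M=l==k
bot={u:np.where(M[:,u])[0].max() for u in range(226,300,4) if M[:,u].any()}
top={u:np.where(M[:,u])[0].min() for u in range(226,300,4) if M[:,u].any()}
print(bot);print(top)
rows={v:(np.where(M[v])[0].min(),np.where(M[v])[0].max()) for v in range(154,220,4) if M[v].any()};print(rows)
for v in (170,180,190,200,214):print(v,g[v,222:302:3])
"
```

```text
[ 227  157   48   51 1515]
{230: np.int64(206), 234: np.int64(202), 238: np.int64(198), 242: np.int64(203), 246: np.int64(201), 250: np.int64(203), 254: np.int64(205), 258: np.int64(195), 262: np.int64(196), 266: np.int64(195), 270: np.int64(191), 274: np.int64(191)}
{230: np.int64(158), 234: np.int64(158), 238: np.int64(158), 242: np.int64(158), 246: np.int64(158), 250: np.int64(158), 254: np.int64(158), 258: np.int64(157), 262: np.int64(157), 266: np.int64(163), 270: np.int64(164), 274: np.int64(191)}
{158: (np.int64(230), np.int64(263)), 162: (np.int64(227), np.int64(265)), 166: (np.int64(227), np.int64(270)), 170: (np.int64(227), np.int64(272)), 174: (np.int64(227), np.int64(272)), 178: (np.int64(229), np.int64(271)), 182: (np.int64(228), np.int64(272)), 186: (np.int64(228), np.int64(273)), 190: (np.int64(229), np.int64(273)), 194: (np.int64(229), np.int64(264)), 198: (np.int64(230), np.int64(261)), 202: (np.int64(230), np.int64(256)), 206: (np.int64(230), np.int64(255))}
170 [121  96  43  41  43  43  41  42  42  46  44  43  44  42  47  45  47  48
  55  55  57  57  59  61  59  64 183]
180 [120 111  42  42  38  45  44  45  45  41  45  43  45  43  45  44  44  44
  56  55  56  54  55  60  59  62 175]
190 [120 120  47  40  42  42  42  42  43  42  42  41  43  41  44  48  46  43
  53  57  57  59  59  60  59  62 168]
200 [176 174  88  43  43  40  43  43  41  43  44  46  45  45  46  47  47  44
  56  56  56  58  57  59  61  61 139]
214 [170 172 172 172 165 153 154 155 158 135  47  50  51  57  56  57  59  63
 157 160 162 163 162 161 164 164 171]
```

```bash
cat > fit.py <<'E'
from h import *
from scipy.optimize import minimize
c=capture('wrist');g=c['pixels'].max(2)
m=np.zeros(g.shape,np.uint8);m[140:232,205:320]=(g[140:232,205:320]<78)
n,l,st,ce=cv2.connectedComponentsWithStats(m);k=1+st[1:,4].argmax();M=(l==k);print(st[k])
def sil(q):
    a=np.radians(q[2]);ex=np.array([np.cos(a),np.sin(a),0]);ey=np.array([-np.sin(a),np.cos(a),0]);o=np.array([q[0]/1e3,q[1]/1e3,0])
    I=np.zeros(g.shape,np.uint8)
    for hx,hy,z0,z1 in((.022,.032,0,.028),(.02,.01,.028,.063)):
        P=np.array([pix(c,o+i*hx*ex+j*hy*ey+[0,0,z]) for i in(-1,1) for j in(-1,1) for z in(z0,z1)])
        cv2.fillConvexPoly(I,cv2.convexHull((P*16).round().astype(np.int32)),1,cv2.LINE_8,4)
    return I>0
f=lambda q:(sil(q)^M).sum()
best=min((minimize(f,(507+i,-395+j,t),method='Nelder-Mead',options=dict(initial_simplex=[(507+i,-395+j,t),(511+i,-395+j,t),(507+i,-391+j,t),(507+i,-395+j,t+4)])) for i in(-4,0,4) for j in(-4,0,4) for t in(22,26)),key=lambda r:r.fun)
print(best.x,best.fun,M.sum())
go(best.x[0]/1e3,best.x[1]/1e3,.10,best.x[2]-180)
E
python3 fit.py
```

```text
[ 225  155   75   62 3932]
[ 506.6199832  -396.26869411   25.30390446] 283.0 3932
rv [-0.0006 -0.0019 -0.0214] d [ 0.63 -1.89  9.98]
```

Request:
{"name": "arm_command", "arguments": {
  "deltas": [
    [0,0.002,-0.021,0.6,-1.9,4,-1],
    [0,0.002,-0.021,0.6,-1.9,8,-1],
    [0,0.002,-0.021,0.6,-1.9,10,-1],
    [0,0.002,-0.021,0.6,-1.9,10,-1],
    [0,0.002,-0.021,0.6,-1.9,10,-1],
    [0,0.002,-0.021,0.6,-1.9,10,-1]
  ]
}}

```text
time_s: 11.13
tcp_pos: [0.5079, -0.3978, 0.1016]
ee_rot: [[-0.904, -0.427, -0.001], [-0.427, 0.904, -0.004], [0.003, -0.004, -1.0]]
wrist_force: [0.4, -0.6, 0.2]
gripper_width: 1.0
gripper_force: 0.0
```

```bash
python3 -c "
from h import *
go(.5066,-.3963,.050,-154.7)"
```

```text
rv [-0.0037 -0.0026 -0.0006] d [0.04 0.21 5.16]
```

Request:
{"name": "arm_command", "arguments": {
  "deltas": [
    [0,0,0,0,0.1,3,-1],
    [0,0,0,0,0.1,5.1,-1],
    [0,0,0,0,0.1,5.1,1],
    [0,0,0,0,0.1,5.1,1],
    [0,0,0,0,0.1,5.1,1],
    [0,0,0,0,0.1,5.1,1],
    [0,0,0,0,0.1,5.1,1],
    [0,0,0,0,0.1,5.1,1]
  ]
}}

```text
time_s: 11.8
tcp_pos: [0.5065, -0.3967, 0.05]
ee_rot: [[-0.905, -0.426, -0.001], [-0.426, 0.905, -0.003], [0.003, -0.002, -1.0]]
wrist_force: [0.4, -0.2, 0.2]
gripper_width: 0.628
gripper_force: 0.0
```

Request:
{"name": "arm_command", "arguments": {
  "deltas": [
    [0,0,0,0,0,0,1],
    [0,0,0,0,0,0,1],
    [0,0,0,0,0,0,1],
    [0,0,0,0,0,0,1],
    [0,0,0,0,0,0,1],
    [0,0,0,0,0,0,1],
    [0,0,0,0,0,0,1],
    [0,0,0,0,0,0,1]
  ]
}}

```text
time_s: 12.47
tcp_pos: [0.5059, -0.3964, 0.0484]
ee_rot: [[-0.905, -0.426, -0.004], [-0.426, 0.905, -0.002], [0.004, -0.0, -1.0]]
wrist_force: [0.6, 0.5, -0.1]
gripper_width: 0.22
gripper_force: 29.8
```

```bash
python3 -c "
from h import *
s=sense();print(s['gripper_width']*87,s['gripper_force'],s['wrist_force'],s['moment'])
go(.5066,-.3963,.2,-154.7)"
```

```text
19.171837696792796 29.794452767819166 [ 0.5677071   0.51442902 -0.09249595] [ 0.03471174 -0.13704926  0.07071472]
rv [-0.0003 -0.0043 -0.0018] d [-1.000e-02 -3.000e-02 -1.516e+01]
```

Request:
{"name": "arm_command", "arguments": {
  "deltas": [
    [0,0,0,0,0,-3,1],
    [0,0,0,0,0,-7,1],
    [0,0,0,0,0,-11,1],
    [0,0,0,0,0,-15,1],
    [0,0,0,0,0,-15,1],
    [0,0,0,0,0,-15,1]
  ]
}}

```text
time_s: 12.97
tcp_pos: [0.5075, -0.3964, 0.2016]
ee_rot: [[-0.905, -0.426, 0.002], [-0.426, 0.905, -0.004], [-0.0, -0.005, -1.0]]
wrist_force: [-0.9, 0.3, -3.0]
gripper_width: 0.23
gripper_force: 29.8
```

```bash
python3 -c "
from h import *
print(sense()['gripper_width']*87,sense()['wrist_force'])
go(.599,.1215,.2,-171.9)"
```

```text
20.053360456313044 [-0.8929137   0.34940676 -3.03432136]
rv [-0.0049  0.0009  0.2984] d [-30.33  42.97  -0.05]
```

Request:
{"name": "arm_command", "arguments": {
  "deltas": [
    [0,0,0.3,-30.3,43,0,1],
    [0,0,0.3,-30.3,43,0,1],
    [0,0,0.3,-30.3,43,0,1],
    [0,0,0.3,-30.3,43,0,1],
    [0,0,0.3,-30.3,43,0,1],
    [0,0,0.3,-30.3,43,0,1],
    [0,0,0.3,-30.3,43,0,1],
    [0,0,0.3,-30.3,43,0,1]
  ]
}}

```text
time_s: 13.63
tcp_pos: [0.562, -0.0697, 0.1954]
ee_rot: [[-0.99, -0.139, -0.008], [-0.139, 0.99, -0.002], [0.008, -0.001, -1.0]]
wrist_force: [-0.3, 0.2, -1.1]
gripper_width: 0.23
gripper_force: 29.8
```

Request:
{"name": "arm_command", "arguments": {
  "deltas": [
    [0,0,0,0,0,0,1],
    [0,0,0,0,0,0,1],
    [0,0,0,0,0,0,1]
  ]
}}

```text
time_s: 13.88
tcp_pos: [0.5624, -0.0715, 0.1959]
ee_rot: [[-0.99, -0.14, -0.008], [-0.14, 0.99, -0.002], [0.008, -0.001, -1.0]]
wrist_force: [-0.5, 0.2, -2.0]
gripper_width: 0.228
gripper_force: 29.8
```

```bash
python3 -c "
from h import *
print(sense()['tcp_pos'])
go(.599,.1215,.18,-171.9)"
```

```text
[ 0.5624141  -0.07153413  0.19586337]
rv [-0.0012 -0.0078 -0.001 ] d [-6.33 18.6   1.51]
```

Request:
{"name": "arm_command", "arguments": {
  "deltas": [
    [0,-0.008,0,-6.3,18.4,1.5,1],
    [0,-0.008,0,-6.3,18.4,1.5,1],
    [0,-0.008,0,-6.3,18.4,1.5,1],
    [0,-0.008,0,-6.3,18.4,1.5,1],
    [0,-0.008,0,-6.3,18.4,1.5,1],
    [0,-0.008,0,-6.3,18.4,1.5,1],
    [0,-0.008,0,-6.3,18.4,1.5,1],
    [0,-0.008,0,-6.3,18.4,1.5,1]
  ]
}}

```text
time_s: 14.55
tcp_pos: [0.5997, 0.1176, 0.1811]
ee_rot: [[-0.99, -0.138, 0.002], [-0.138, 0.99, -0.002], [-0.002, -0.002, -1.0]]
wrist_force: [0.4, -0.4, -1.8]
gripper_width: 0.225
gripper_force: 29.8
```

```bash
python3 -c "
from h import *
go(.599,.1215,.145,-171.9)"
```

```text
rv [-0.0022  0.0018 -0.0034] d [0.03 0.41 3.61]
```

Request:
{"name": "arm_command", "arguments": {
  "deltas": [
    [0,0,0,0,0.4,1.8,1],
    [0,0,0,0,0.4,3.6,1],
    [0,0,0,0,0.4,3.6,1],
    [0,0,0,0,0.4,3.6,1],
    [0,0,0,0,0.4,3.6,1],
    [0,0,0,0,0.4,3.6,1]
  ]
}}

```text
time_s: 15.05
tcp_pos: [0.6006, 0.1225, 0.1476]
ee_rot: [[-0.99, -0.138, 0.007], [-0.138, 0.99, -0.0], [-0.006, -0.001, -1.0]]
wrist_force: [-0.5, -0.4, -2.6]
gripper_width: 0.224
gripper_force: 29.8
```

```bash
python3 -c "
from h import *
c=capture('wrist');p=c['pixels']
q=cv2.resize(p[120:270,180:380],None,fx=4,fy=4,interpolation=cv2.INTER_CUBIC)
cv2.imwrite('pics/w6.png',cv2.convertScaleAbs(q,alpha=1.2,beta=20))
s=sense();print(s['tcp_pos'],s['ee_rot'].round(4).tolist())
go(.599,.1215,.1264,-171.9)
a=np.radians(8.1);ex=np.array([np.cos(a),np.sin(a),0]);ey=np.array([-np.sin(a),np.cos(a),0]);C=np.array([.599,.1215,.082])
for sx in(-.0295,-.0245):
  for sy in (-.06,.06):print('rail',sx,sy,pix(c,C+sx*ex+sy*ey).round(1))
R=s['ee_rot'];U=s['tcp_pos']
for z in(.0484,.0204):
  for j in(-.032,.032):print('cover near edge',z,j,pix(c,U+R@[.022,j,z]).round(1))
"
```

```text
[0.60050241 0.12278929 0.14749148] [[-0.9903, -0.1387, 0.0065], [-0.1387, 0.9903, -0.0002], [-0.0065, -0.0011, -1.0]]
rv [-0.0011  0.0065 -0.0022] d [ 0.18 -0.1   2.11]
rail -0.0295 -0.06 [180.8 179.7]
rail -0.0295 0.06 [388.  179.6]
rail -0.0245 -0.06 [181.5 188.2]
rail -0.0245 0.06 [387.4 188. ]
cover near edge 0.0484 -0.032 [227.2 203.1]
cover near edge 0.0484 0.032 [345.4 203.2]
cover near edge 0.0204 -0.032 [218.2 218.5]
cover near edge 0.0204 0.032 [355.1 218.6]
```

View pics/w6.png

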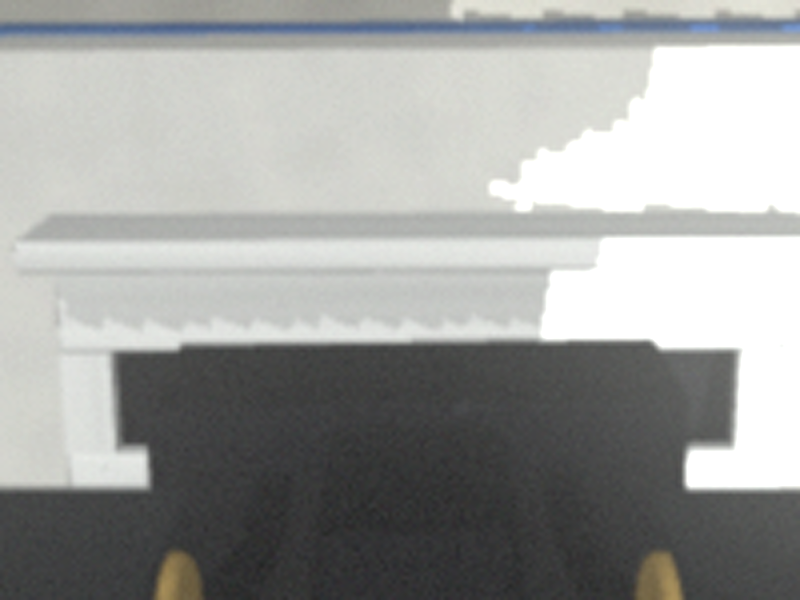

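Rail edges are at rows 179 and 187.5, so the channel is within 0.5 mm of my estimate. The cover's lower near edge is at row 206, about 2 mm off in tool x. I'll shift the cover, descend on to the pin a little on the -y side, then slide.

Request:
{"name": "arm_command", "arguments": {
  "deltas": [
    [0,0.006,0,0.36,-0.5,0,1],
    [0,0.006,0,0.36,-0.5,0.5,1],
    [0,0.006,0,0.36,-0.5,1,1],
    [0,0.006,0,0.36,-0.5,1.5,1],
    [0,0.006,0,0.36,-0.5,1.8,1],
    [0,0.006,0,0.36,-0.5,1.8,1]
  ]
}}

```text
time_s: 15.6
tcp_pos: [0.5965, 0.1175, 0.1268]
ee_rot: [[-0.99, -0.139, -0.004], [-0.139, 0.99, -0.003], [0.004, -0.002, -1.0]]
wrist_force: [0.6, 0.2, -1.4]
gripper_width: 0.224
gripper_force: 29.8
```

```bash
python3 -c "
from h import *
s=sense();print(s['tcp_pos'],s['wrist_force'],s['moment'])
go(.5969,.1180,.1264,-171.9)"
```

```text
[0.59648142 0.11753558 0.12680534] [ 0.58028645  0.20294226 -1.39346691] [ 0.02796292 -0.12495113 -0.01192918]
rv [-0.002  -0.0039 -0.0017] d [-0.05  0.04  0.04]
```

Request:
{"name": "arm_command", "arguments": {
  "deltas": [
    [0,0,0,0,0,0.15,1],
    [0,0,0,0,0,0.3,1],
    [0,0,0,0,0,0.3,1]
  ]
}}

```text
time_s: 15.85
tcp_pos: [0.5969, 0.1177, 0.1248]
ee_rot: [[-0.99, -0.139, -0.002], [-0.139, 0.99, -0.002], [0.002, -0.002, -1.0]]
wrist_force: [0.4, -0.0, -1.7]
gripper_width: 0.233
gripper_force: 29.8
```

```bash
python3 -c "
from h import *
s=sense();print(s['tcp_pos'],s['wrist_force'],s['moment'])"
```

```text
[0.59686403 0.11769067 0.12480471] [ 0.43427672 -0.02959791 -1.68887699] [ 0.01974937 -0.15391926  0.01390536]
```

Request:
{"name": "arm_command", "arguments": {
  "deltas": [
    [0,0,0,0,0,0.15,1],
    [0,0,0,0,0,0.3,1],
    [0,0,0,0,0,0.3,1],
    [0,0,0,0,0,0.3,1]
  ]
}}

```text
time_s: 16.18
tcp_pos: [0.5971, 0.1179, 0.1221]
ee_rot: [[-0.99, -0.139, -0.001], [-0.139, 0.99, -0.001], [0.002, -0.001, -1.0]]
wrist_force: [-0.2, 0.4, -1.9]
gripper_width: 0.229
gripper_force: 29.8
```

No contact below pin-top height, so the bore appears to be over the pin already. Continuing down to the seat.

Request:
{"name": "arm_command", "arguments": {
  "deltas": [
    [0,0,0,0,0,0.2,1],
    [0,0,0,0,0,0.4,1],
    [0,0,0,0,0,0.6,1],
    [0,0,0,0,0,0.6,1],
    [0,0,0,0,0,0.6,1]
  ]
}}

```text
time_s: 16.6
tcp_pos: [0.5975, 0.1183, 0.1162]
ee_rot: [[-0.99, -0.14, -0.0], [-0.14, 0.99, -0.001], [0.0, -0.001, -1.0]]
wrist_force: [-0.2, 4.1, -1.8]
gripper_width: 0.226
gripper_force: 29.8
```

```bash
python3 -c "
from h import *
s=sense();print(s['tcp_pos'],s['wrist_force'],s['moment'])"
```

```text
[0.59745489 0.11832173 0.11618117] [-0.15062576  4.06676538 -1.80758502] [ 1.35544631 -0.30803326 -0.0181479 ]
```

Request:
{"name": "arm_command", "arguments": {
  "deltas": [
    [0,0,0,0,0.12,0,1],
    [0,0,0,0,0.12,0.2,1],
    [0,0,0,0,0.12,0.4,1],
    [0,0,0,0,0.12,0.6,1],
    [0,0,0,0,0.12,0.6,1],
    [0,0,0,0,0.12,0.6,1]
  ]
}}

```text
time_s: 17.1
tcp_pos: [0.5974, 0.1186, 0.1117]
ee_rot: [[-0.99, -0.14, 0.0], [-0.14, 0.99, -0.002], [0.0, -0.002, -1.0]]
wrist_force: [-1.5, 1.2, 7.1]
gripper_width: 0.227
gripper_force: 29.8
```

```bash
python3 -c "
from h import *
s=sense();print(s['tcp_pos'],s['wrist_force'],s['moment'])"
```

```text
[0.59741462 0.11855468 0.11173465] [-1.4632692   1.23499875  7.06293566] [0.3290073  0.27273766 0.03456745]
```

Request:
{"name": "arm_command", "arguments": {
  "deltas": [
    [0,0,0,0,0,0.2,1],
    [0,0,0,0,0,0.4,1],
    [0,0,0,0,0,0.6,1],
    [0,0,0,0,0,0.6,1],
    [0,0,0,0,0,0.6,1],
    [0,0,0,0,0,0.6,1]
  ]
}}

```text
time_s: 17.6
tcp_pos: [0.5976, 0.1185, 0.1101]
ee_rot: [[-0.99, -0.142, 0.002], [-0.142, 0.99, -0.003], [-0.002, -0.003, -1.0]]
wrist_force: [-8.4, 0.5, 25.7]
gripper_width: 0.232
gripper_force: 30.0
```

```bash
python3 -c "
from h import *
s=sense();print(s['tcp_pos'],s['wrist_force'],s['moment'])"
```

```text
[0.59756997 0.11853471 0.11013919] [-8.35769642  0.53585242 25.73425452] [0.32179199 2.63746227 0.15389357]
```

Request:
{"name": "arm_command", "arguments": {
  "deltas": [
    [0,0,0,0,0,0,1],
    [0,0,0,0,0,0,1],
    [0,0,0,0,0,0,1],
    [0,0,0,0,0,0,1],
    [0,0,0,0,0,0,1],
    [0,0,0,0,0,0,1]
  ]
}}

```text
time_s: 18.1
tcp_pos: [0.5976, 0.1186, 0.1102]
ee_rot: [[-0.99, -0.142, 0.002], [-0.142, 0.99, -0.003], [-0.002, -0.003, -1.0]]
wrist_force: [-8.1, 2.1, 26.0]
gripper_width: 0.224
gripper_force: 30.0
```

Steady at the hard stop (26 N). Handing in.

```bash
python3 -c "
from station import *
print(finish_job())"
```

```text
the job is handed in; nothing more can be done
None
```

I handed the job in at about 18 s: the check blade is home in the photometer slot and let go, and the cover is over the pin, held pressed to the hard stop at about 26 N. `finish_job()` gave no verdict, and the final state rests on force and pose readings, not a last picture.

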